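Close the sample tubes and hold the rack's label holder pressed home

ROBOT

A 7-joint arm with a two-finger parallel gripper is mounted at the origin on a cart in front of the work surface, level with it; the furniture and walls round the work are solid. World frame = base frame: x ahead of the robot, y to its left, z up, the work surface at z = 0. Lengths are in m, angles in degrees, forces in N, time in s.
With the tool pointing down it reaches from about 0.4 to 0.925 m from the base axis. Payload 5.6 kg.
Tool frame: the origin (TCP) lies on the centre line of the jaws, within the pads' length; the fingertips stand 17 mm ahead of it and the grasp point (between the pads) lies 2 mm behind it; y points along the fingers, x is the direction in which the jaws open and shut, and the axes are right-handed (so a half turn about y gives the same grasp; the last joint's range is limited). The gripper opens to 85 mm and grips with 20 to 120 N. Pads are 22 mm wide; open, the fingers measure 114 mm over their backs; the gripper's body (76 mm by 85 mm) begins 54 mm behind the grasp point. The pads swing forward as they close: fully open they stand 13 mm farther back than shut.
Start: joints at [-72.995, 26.786, -0.665, 91.828, 0.344, 61.387, -3.226], TCP at [0.217, 0.613, 0.248] pointing down, gripper open.
Joint ranges: [-144.91, 144.91], [-17.63, 115.5], [-89.93, 88.59], [15.96, 139.68], [-74.01, 254.01], [8.47, 105.57], [-167.45, 167.45]. Speed limits (degrees/s): [147.25, 147.25, 180, 180, 180, 180, 180].

INTERFACE

Orientations are given as a 3x3 rotation matrix whose columns are the frame's x, y, z axes.
In Python, from cell import sense, snapshot, camera_model, close_job, search_frame gives the robot as it stands. The module is installed in compiled form; this text tells all that it offers.
- The arm moves only by the tool carry_out, never from a script. Its argument "commands" is a list of rows, each a list of 4 numbers: the shift along the tool's x, y, z in mm, then the turn about the tool's y in rad. A call has 1 to 12 rows; each row is the pose to reach, as a shift and turn from the pose measured when the call began, along the tool's axes at that moment; what a row does not reach only later rows make up. A row lasts 1/8 s, in which the tool goes at most 62.5 mm and 10.7 degrees, less where a joint would pass 70% of its speed; a pose out of reach is approached as far as the arm can. A call with a gripper value outside its range is refused whole. "grip" is the opening, from -1 (shut) to 1 (fully open), so that 0 is half open, set as the call begins (left out, the last holds). The fingers move at their own pace and stop on an object; the grip force is fixed at half the most. Time passes only in rows, so rows that repeat a pose let the fingers close. It gives the time, the measured TCP pose, the force and the opening at its end, in the units of the state.
- sense(): the state, without advancing time (a new reading comes with each control period).
- snapshot(name): name is "scene" or "top" or "wrist"; returns the picture (420x560x3 uint8, red, green, blue); there is no depth.
- camera_model(name): a dict with "K" (3x3 intrinsics, pixels), "k1" (the pictures are not rectified: a ray, as slopes to the right and down, at radius r is drawn at 1 + k1 r^2 times it, then the intrinsics apply), "R" (3x3) and "t" (3): a world point X has camera coordinates R X + t. Camera axes: x right, y down, z forward; pixel columns grow to the right and rows downward; lengths in m; the calibration is good to about 2 mm. A picture is of the moment at which its call begins: read the wrist's pose just before it. camera_model takes no time and is no camera call; for the wrist camera it gives the pose at the moment of the call.
- close_job(): hands the job in, once; it reports no verdict.
Trained networks look in the newest picture that a camera, given by its name, has taken for a name from the list of things; names that differ only in an ending like _2 or _b are one class to them, and where a whole thing is asked for, a point or a joint stands for the part that bears it (a point fixed in the world has none). Each returns a list of dicts, best first, with "confidence" (0 to 1); they miss things now and then, are a little off and sometimes report something else, mostly with a low value. They report only what shows in the picture. A call takes as long as a camera call. They do not tell look-alikes from the thing itself.
- search_frame(camera, query): "xyz" ([x, y, z] in m, in world coordinates, good to about 4 mm: the middle of the surface that is visible of it).
The state is a dict: "clock": time; "joints": joint angles; "joint_vel": joint speeds; "joint_efforts": joint torques, N m; "tcp_pos": TCP position; "orientation": TCP orientation; "contact_force": force on the tool from outside, world axes, zero at the start; "torque": the same for the moment, N m; "width": opening from 0.0 (shut) to 1.0 (fully open).
Only numpy, scipy, OpenCV 4.12 (cv2) and the standard library are available. Lean on these libraries where they do the work, as an engineer would, in place of code of your own. Each camera call takes 0.05 s, during which the arm holds its last target.

TASK

Get this tube rack ready for the fridge: first press shut every flip cap that is open or ajar, so that all four tubes are closed. Then take the white label holder out of its stand, push it down behind the lip of the rack's front rail with the label facing outwards, until it is fully home against the sprung strip at the bottom, and finish with the gripper still holding it pressed down there, because a colleague will tighten the two thumbscrews while you hold. Leave the vials, beaker and petri dish on the bench where they stand.

Things in the scene. Friction and masses are not known exactly. Their poses are not given: they have to be found in the camera images.
- rack: Grey tube rack, fixed, 82 mm deep (x), 178 mm wide (y), 66 mm tall without tubes. Origin: centre of its underside on the bench; its front (robot's side) faces -x. The tubes stand in a row at x = 15, y = -60, -20, 20, 60 mm. Along the front runs a bare metal label rail 106 mm long: a slot open at the top between a back wall and a front lip with two thumbscrews.
- rail_home (a point): Where the centre of the label holder's underside lies when it is fully home in the rail: 38 mm in front of the rack's origin, 9 mm above the bench; axes as the rack's. The slot is 7 mm wide (x), 92 mm long (y); its mouth is flared to about 16 mm wide; lip top 34 mm, back wall top 37 mm above the bench, walls straight below about 27 mm.
- seat (a joint): Sprung metal strip (80 mm long) in the bottom of the rail, m: 0 = up (its top 15 mm above the bench), 0.006 = pressed right down to its stop. It pushes up with 2 N at first touch and 8 N fully down, and lifts the holder 6 mm again if let go.
- holder: White plastic label holder, loose, about 35 g: upright plate 84 mm wide (y), 4 mm thick (x), 65 mm tall, with a 10 mm thick grip bead along its top edge (51 to 65 mm above its underside). Origin: centre of its underside; z up; the blank paper label is on its -x face. At the start it stands in the stand's slot.
- stand: Grey slotted block, fixed, 40 mm (x) x 100 mm (y) x 22 mm tall. Origin: centre of its underside; axes as the holder's at the start. The slot runs along y, is 5.6 mm wide, its floor 6 mm above the bench.
- tube_a: One of four equal flip-cap tubes fixed upright in the rack's holes (which is where varies): clear, 19 mm wide. Origin: centre of its underside, 6 mm above the bench; its rim is 74 mm above the bench; z up, x and y as the rack's. Its cap's hinge axis runs along y, 12.5 mm behind (+x of) the tube's axis, at rim height.
- cap_a (a joint): Cap hinge of tube_a, rad: 0 = shut flat, 1.6 = upright, 2.3 = thrown back toward the rack's rear (+x). Cap: 20 mm disc plus front tab, reaching 29 mm from the hinge; its top is 79 mm above the bench when shut. Stiff hinge (0.03 N m), stays where left; pushed from behind toward the front it folds over, and 2 to 4 N down on its top shuts it to a hard stop.
- tube_b: One of four equal flip-cap tubes fixed upright in the rack's holes (which is where varies): clear, 19 mm wide. Origin: centre of its underside, 6 mm above the bench; its rim is 74 mm above the bench; z up, x and y as the rack's. Its cap's hinge axis runs along y, 12.5 mm behind (+x of) the tube's axis, at rim height.
- cap_b (a joint): Cap hinge of tube_b, rad: 0 = shut flat, 1.6 = upright, 2.3 = thrown back toward the rack's rear (+x). Cap: 20 mm disc plus front tab, reaching 29 mm from the hinge; its top is 79 mm above the bench when shut. Stiff hinge (0.03 N m), stays where left; pushed from behind toward the front it folds over, and 2 to 4 N down on its top shuts it to a hard stop.
- tube_c: One of four equal flip-cap tubes fixed upright in the rack's holes (which is where varies): clear, 19 mm wide. Origin: centre of its underside, 6 mm above the bench; its rim is 74 mm above the bench; z up, x and y as the rack's. Its cap's hinge axis runs along y, 12.5 mm behind (+x of) the tube's axis, at rim height.
- cap_c (a joint): Cap hinge of tube_c, rad: 0 = shut flat, 1.6 = upright, 2.3 = thrown back toward the rack's rear (+x). Cap: 20 mm disc plus front tab, reaching 29 mm from the hinge; its top is 79 mm above the bench when shut. Stiff hinge (0.03 N m), stays where left; pushed from behind toward the front it folds over, and 2 to 4 N down on its top shuts it to a hard stop.
- tube_d: One of four equal flip-cap tubes fixed upright in the rack's holes (which is where varies): clear, 19 mm wide. Origin: centre of its underside, 6 mm above the bench; its rim is 74 mm above the bench; z up, x and y as the rack's. Its cap's hinge axis runs along y, 12.5 mm behind (+x of) the tube's axis, at rim height.
- cap_d (a joint): Cap hinge of tube_d, rad: 0 = shut flat, 1.6 = upright, 2.3 = thrown back toward the rack's rear (+x). Cap: 20 mm disc plus front tab, reaching 29 mm from the hinge; its top is 79 mm above the bench when shut. Stiff hinge (0.03 N m), stays where left; pushed from behind toward the front it folds over, and 2 to 4 N down on its top shuts it to a hard stop.
- vial_0: Bystander: small screw vial, 24 mm wide, 50 mm tall, loose; origin at the centre of its underside.
- vial_1: Bystander: small screw vial, 24 mm wide, 50 mm tall, loose; origin at the centre of its underside.
- beaker_small: Bystander: small beaker, 57 mm wide, 69 mm tall, loose; origin at the centre of its underside.
- petri_0: Bystander: petri dish, 91 mm wide, 15 mm tall, loose; origin at the centre of its underside.
Mind the look-alikes: they are no part of the job. Of the things shaped like the holder, the white one is meant.

How it is judged:
By the outcome, as a careful person would: the job done as asked, in the order asked, and still so for the second after the job is handed in, while the arm keeps its last pose, push and grip.
It also fails if it takes over 64 s, if anything falls off the work surface, if the arm or the gripper's body presses on something with over 40 N, if the wrist force passes 120 N, or if a joint passes its speed limit or range.

## Working session

There is one attempt and no reset: what is moved stays moved. The work goes in short steps, Python scripts to look and compute and a tool call to move; the robot and the scene stay as the last step left them, time stands still between calls to the robot, and variables do not carry over. Pictures are saved under pics/ and viewed, and the job is handed in when it is done.

Besides the shell and the picture viewer there is one more tool, called after "Call:" in YAML: its name, and indented under it one key for each argument. carry_out: Moves the arm, as the interface text tells. Its arguments: {"type":"object","properties":{"commands":{"type":"array","items":{"type":"array","items":{"type":"number"}}},"grip":{"type":"number"}},"required":["commands"]}

```bash
mkdir -p pics; python3 - <<'E'
from cell import *
import cv2,numpy as np
s=sense();print({k:np.round(v,4).tolist() for k,v in s.items()})
for n in("scene","top"):
    im=snapshot(n);cv2.imwrite(f"pics/{n}0.png",im[:,:,::-1])
    m=camera_model(n);print(n,{k:np.round(v,4).tolist() for k,v in m.items()})
for q in["rack","holder","stand","tube_a","cap_a"]:
    print(q,[(np.round(d["xyz"],4).tolist(),round(d["confidence"],2)) for d in search_frame("top",q)])
E
```

```text
{'clock': 0.0, 'joints': [-72.996, 26.8381, -0.6623, 91.882, 0.3439, 61.3879, -3.2262], 'joint_vel': [0.0694, 0.0474, -0.0086, -0.0102, -0.0099, -0.0191, -0.0106], 'joint_efforts': [-0.0023, -53.2393, 0.0202, -25.1301, 0.0113, 0.008, -0.0], 'tcp_pos': [0.2165, 0.6123, 0.2473], 'orientation': [[0.3334, -0.0005, -0.9428], [0.9428, -0.0018, 0.3334], [-0.0018, -1.0, -0.0001]], 'contact_force': [-0.3557, -0.8329, 0.1775], 'torque': [-0.0012, 0.005, -0.0331], 'width': 0.9999}
scene {'K': [[529.4207, 0.0, 279.6303], [0.0, 529.4207, 211.9118], [0.0, 0.0, 1.0]], 'k1': -0.1698, 'R': [[0.4899, -0.8717, -0.0142], [-0.5032, -0.2695, -0.8211], [0.7119, 0.4094, -0.5707]], 't': [-0.3469, 0.2798, 0.9317]}
top {'K': [[537.2358, 0.0, 266.1612], [0.0, 537.2358, 209.9828], [0.0, 0.0, 1.0]], 'k1': -0.2022, 'R': [[-0.0041, -0.9999, 0.0156], [-0.9886, 0.0017, -0.1504], [0.1504, -0.016, -0.9885]], 't': [-0.0972, 0.5342, 1.2819]}
rack [([0.5362, -0.0171, 0.0626], 0.95)]
holder [([0.5475, -0.3078, 0.0752], 0.61), ([0.5797, 0.1502, 0.0642], 0.57), ([0.6624, -0.2189, 0.0414], 0.23)]
stand [([0.542, -0.3063, 0.026], 0.63)]
tube_a [([0.5447, 0.0004, 0.0812], 0.6), ([0.548, -0.0358, 0.0847], 0.57), ([0.5698, 0.044, 0.0824], 0.46), ([0.5414, -0.3066, 0.0216], 0.46), ([0.4243, 0.2161, 0.0193], 0.23)]
cap_a [([0.5596, -0.078, 0.0955], 0.61), ([0.5503, 0.0062, 0.0789], 0.52), ([0.5758, 0.0387, 0.0937], 0.5), ([0.5556, -0.0388, 0.0867], 0.37)]
```

View pics/scene0.png

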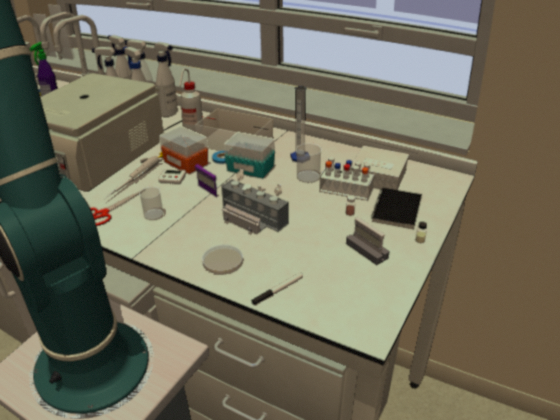

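View pics/top0.png

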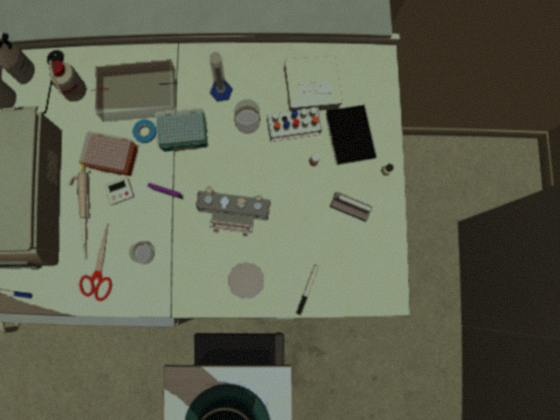

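```bash
python3 - <<'E'
import cv2
a=cv2.imread("pics/scene0.png");b=cv2.imread("pics/top0.png")
def c(im,x0,x1,y0,y1,n):
    cv2.imwrite(n,cv2.resize(im[y0:y1,x0:x1],None,fx=4,fy=4,interpolation=cv2.INTER_CUBIC))
c(b,190,390,140,290,"pics/top_c.png")
c(a,220,420,150,300,"pics/sc_c.png")
E
```

```text
(no output)
```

View pics/top_c.png

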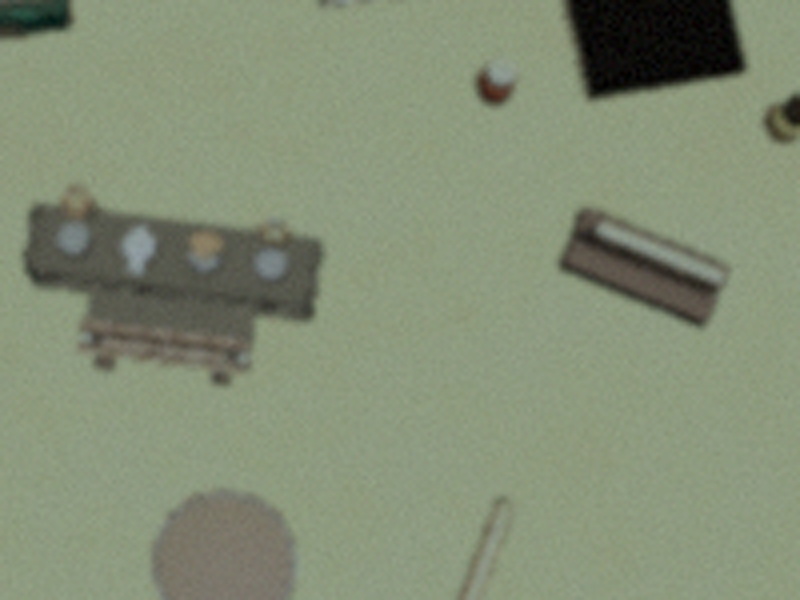

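View pics/sc_c.png

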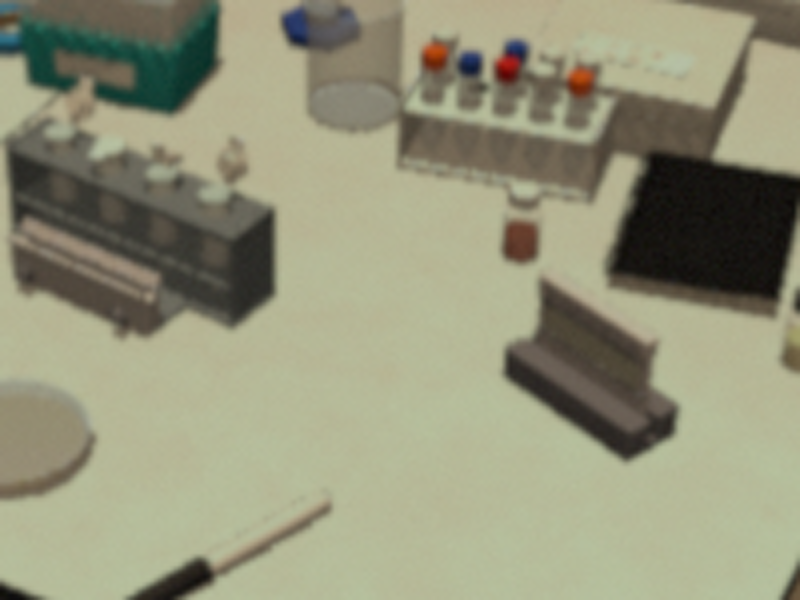

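Candidates for "holder": a white bar in the grey stand at top (350,205), and a purple holder-shaped piece lying at top (165,190). I choose the white one in the stand. Caps from left (+y): first thrown back, second looks shut, third half open, fourth about upright. Next: compute the poses.

```bash
cat > h.py <<'E'
from cell import *
import cv2,numpy as np
def ray(m,uv):
    K=m["K"];K=np.array(K);p=(np.array(uv,float)-[K[0,2],K[1,2]])/[K[0,0],K[1,1]]
    x=p.copy()
    for _ in range(50): x=p/(1+m["k1"]*(x@x))
    R=np.array(m["R"]);return -R.T@np.array(m["t"]),R.T@np.array([x[0],x[1],1.])
def atz(m,uv,z):
    c,d=ray(m,uv);return c+d*(z-c[2])/d[2]
def proj(m,X):
    Y=np.array(m["R"])@np.array(X,float)+np.array(m["t"]);x=Y[:2]/Y[2]
    x=x*(1+m["k1"]*(x@x));K=np.array(m["K"]);return x*[K[0,0],K[1,1]]+[K[0,2],K[1,2]]
def rel(target,ang):
    """shift in tool axes mm, turn: tool x-axis to world angle ang(deg) """
    s=sense();R=np.array(s["orientation"]);d=R.T@(np.array(target)-s["tcp_pos"])*1000
    a=np.degrees(np.arctan2(R[1,0],R[0,0]));t=-(ang-a);t=(t+180)%360-180
    print("from",np.round(s["tcp_pos"],4),"ang",round(a,2),"shift",np.round(d,1),"turn deg",round(t,2),"rad",round(np.radians(t),4))
E
python3 - <<'E'
from h import *
m=camera_model("top")
print("cam",-np.array(m["R"]).T@np.array(m["t"]))
o=lambda x,y:(190+x/4,140+y/4)
for n,p,z in [("t1",(72,238),.074),("t2",(135,245),.079),("t4",(271,263),.074),
 ("rackTL",(38,207),.066),("rackTR",(318,240),.066),("rackBL",(30,278),.066),("rackBR",(308,312),.066),
 ("railL",(85,335),.035),("railR",(245,360),.035),("hL",(600,228),.071),("hR",(722,278),.071),
 ("standTL",(583,212),.022),("standBL",(562,265),.022),("standBR",(703,325),.022),("standTR",(728,268),.022)]:
    print(n,np.round(atz(m,o(*p),z),4))
for q in["holder","stand","vial_0","beaker_small","petri_0"]:
    print(q,[(np.round(d["xyz"],4).tolist(),round(d["confidence"],2)) for d in search_frame("scene",q)])
w=snapshot("wrist");cv2.imwrite("pics/w0.png",w[:,:,::-1]);m=camera_model("wrist")
s=sense();R=np.array(s["orientation"]);c=-np.array(m["R"]).T@np.array(m["t"])
print("wrist cam in tool",R.T@(c-s["tcp_pos"]),"axes in tool\n",R.T@np.array(m["R"]).T,m["K"][0][0],m["k1"])
rel([.46,-.02,.30],-8)
E
```

```text
cam [ 0.33495094 -0.07751958  1.34899767]
t1 [0.5547 0.0419 0.074 ]
t2 [0.5495 0.0035 0.079 ]
t4 [ 0.5392 -0.078   0.074 ]
rackTL [0.5752 0.0636 0.066 ]
rackTR [ 0.5545 -0.1065  0.066 ]
rackBL [0.5316 0.0678 0.066 ]
rackBR [ 0.5105 -0.1003  0.066 ]
railL [0.5007 0.0368 0.035 ]
railR [ 0.4851 -0.0619  0.035 ]
hL [ 0.5609 -0.2778  0.071 ]
hR [ 0.5301 -0.3521  0.071 ]
standTL [ 0.5799 -0.275   0.022 ]
standBL [ 0.546  -0.2608  0.022 ]
standBR [ 0.5077 -0.3495  0.022 ]
standTR [ 0.544  -0.3667  0.022 ]
holder [([0.5804, 0.15, 0.0347], 0.96), ([0.5435, -0.3171, 0.0516], 0.63), ([0.5604, 0.0366, 0.0745], 0.58)]
stand [([0.5321, -0.3205, 0.0157], 0.56)]
vial_0 [([0.6363, -0.4157, 0.0307], 0.73), ([0.6569, -0.2261, 0.0303], 0.49)]
beaker_small [([0.419, 0.1991, 0.0408], 0.86)]
petri_0 [([0.3596, -0.0535, 0.012], 0.72)]
wrist cam in tool [ 0.00051428 -0.12699628  0.06427006] axes in tool
 [[ 9.99999939e-01 -1.25941893e-04  3.24472926e-04]
 [-3.45927334e-04 -2.56645766e-01  9.66505474e-01]
 [-3.84489260e-05 -9.66505528e-01 -2.56645794e-01]] 348.9692791957628 -0.04794658861652835
from [0.2166 0.6128 0.2483] ang 70.53 shift [-515.5  -51.7 -440.4] turn deg 78.53 rad 1.3706
```

View pics/w0.png

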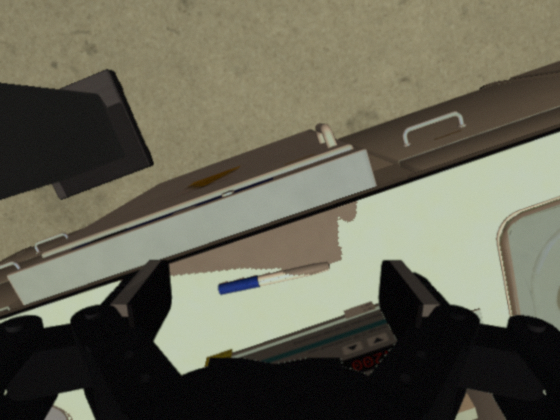

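```bash
python3 - <<'E'
from h import *
m=camera_model("top")
for z in(0,.15,.25,.3): print(z,[np.round(atz(m,p,z),3)[:2].tolist() for p in((38,265),(58,262),(40,110))])
E
```

```text
0 [[0.397, 0.493], [0.406, 0.437], [0.817, 0.517]]
0.15 [[0.39, 0.429], [0.398, 0.38], [0.763, 0.45]]
0.25 [[0.385, 0.387], [0.392, 0.342], [0.728, 0.406]]
0.3 [[0.383, 0.366], [0.39, 0.323], [0.71, 0.384]]
```

Call:
carry_out:
  commands:
    - [0,-60,0,0]
    - [0,-120,0,0]
    - [0,-180,0,0]
    - [-40,-180,-40,0.15]
    - [-80,-180,-80,0.3]
    - [-120,-180,-120,0.45]
    - [-160,-180,-160,0.6]
    - [-200,-180,-200,0.75]
    - [-240,-180,-240,0.9]
    - [-280,-180,-280,1.05]
    - [-320,-180,-320,1.2]
    - [-360,-160,-360,1.35]
  grip: -1

```text
clock: 2.15
tcp_pos: [0.4373, 0.1518, 0.4096]
orientation: [[0.992, 0.004, 0.124], [-0.124, 0.003, 0.992], [0.003, -1.0, 0.003]]
contact_force: [1.7, 0.5, 0.2]
width: -0.0
```

```bash
python3 - <<'E'
from h import *
rel([.50,.04,.25],-7.3)
E
```

```text
from [0.4373 0.1518 0.4096] ang -7.1 shift [  75.5  159.6 -103.7] turn deg 0.2 rad 0.0035
```

Call:
carry_out:
  commands:
    - [30,50,-40,0]
    - [55,100,-75,0]
    - [75,150,-104,0]
    - [75,160,-104,0]

```text
clock: 2.65
tcp_pos: [0.4987, 0.0368, 0.2471]
orientation: [[0.992, 0.0, 0.128], [-0.128, 0.0, 0.992], [0.0, -1.0, 0.0]]
contact_force: [-0.5, 1.2, 0.6]
width: -0.002
```

```bash
python3 - <<'E'
from h import *
m=camera_model("wrist");im=snapshot("wrist");cv2.imwrite("pics/w1.png",im[:,:,::-1])
np.savez("w1",**{k:np.array(v) for k,v in m.items()})
rel([.50,.04,.25],-7.3)
for q in ["cap_a","tube_a","rack"]:
    print(q,[(np.round(d["xyz"],4).tolist(),round(d["confidence"],2)) for d in search_frame("wrist",q)])
E
```

```text
from [0.4981 0.0373 0.2459] ang -7.3 shift [ 1.6 -4.2  2.9] turn deg 0.0 rad 0.0
cap_a [([0.5466, 0.0032, 0.0807], 0.92), ([0.5765, 0.0413, 0.0879], 0.68), ([0.5501, -0.0338, 0.091], 0.62)]
tube_a [([0.547, 0.0035, 0.0795], 0.9), ([0.5676, 0.0427, 0.08], 0.61), ([0.5422, -0.0359, 0.0843], 0.6), ([0.5395, -0.0665, 0.0736], 0.5)]
rack [([0.533, 0.0116, 0.0644], 0.73)]
```

View pics/w1.png

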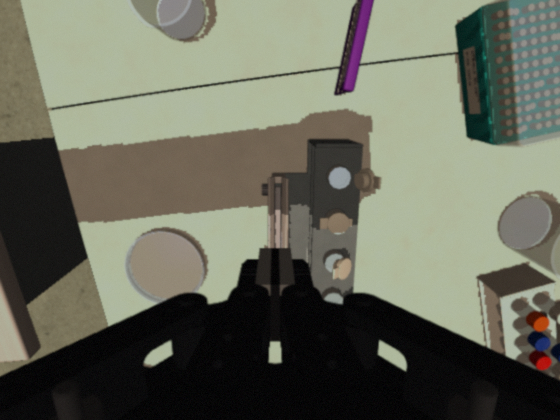

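Wrist view: first tube (338,178) with its cap thrown back at (368,181); second cap at (338,223) shut; third half open (338,265); fourth hidden by the gripper. The rail is at (278,215), the purple holder at (355,45). Shift in -y for an unobstructed view.

Call:
carry_out:
  commands:
    - [0,0,-50,0]
    - [0,0,-90,0]
    - [0,0,-110,0]
    - [0,0,-110,0]

```text
clock: 3.35
tcp_pos: [0.4867, -0.0695, 0.2513]
orientation: [[0.992, 0.007, 0.125], [-0.125, 0.004, 0.992], [0.006, -1.0, 0.004]]
contact_force: [0.5, 0.5, 0.2]
width: 0.0
```

```bash
python3 - <<'E'
from h import *
m=camera_model("wrist");im=snapshot("wrist");cv2.imwrite("pics/w2.png",im[:,:,::-1])
np.savez("w2",**{k:np.array(v) for k,v in m.items()})
cv2.imwrite("pics/w2c.png",cv2.resize(im[100:300,200:440,::-1],None,fx=3.3,fy=3,interpolation=cv2.INTER_CUBIC)) if 0 else cv2.imwrite("pics/w2c.png",cv2.resize(im[60:260,220:420,::-1],None,fx=3,fy=3,interpolation=cv2.INTER_CUBIC))
rel([.50,.04,.25],-7.3)
for q in ["cap_a","tube_a","rack"]:
    print(q,[(np.round(d["xyz"],4).tolist(),round(d["confidence"],2)) for d in search_frame("wrist",q)])
E
```

```text
from [ 0.4868 -0.0682  0.2509] ang -7.06 shift [ -0.2   1.4 109. ] turn deg 0.24 rad 0.0041
cap_a [([0.5593, -0.0796, 0.0949], 0.81), ([0.5483, 0.001, 0.0783], 0.72), ([0.5768, 0.0378, 0.0873], 0.62)]
tube_a [([0.5681, 0.0393, 0.0789], 0.97), ([0.5485, 0.005, 0.0787], 0.83), ([0.55, -0.0723, 0.0768], 0.63), ([0.5439, -0.0393, 0.0861], 0.58)]
rack [([0.534, -0.0064, 0.0602], 0.77)]
```

View pics/w2c.png

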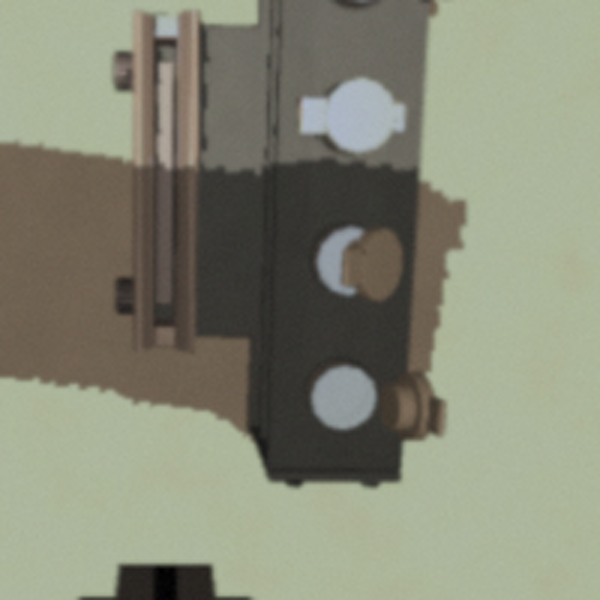

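View pics/w2.png

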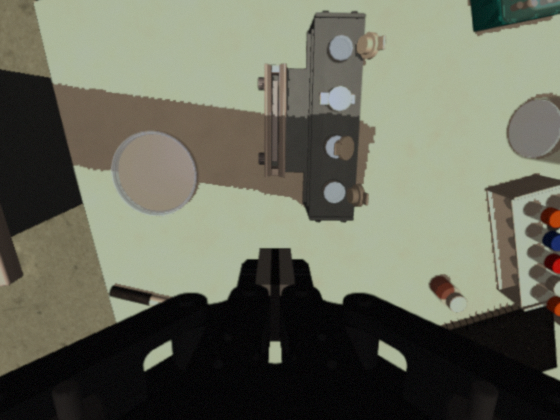

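```bash
cat >> h.py <<'E'
def ld(n): return dict(np.load(n+".npz"))
E
python3 - <<'E'
from h import *
m=ld("w2");o=lambda x,y:(220+x/3,60+y/3)
P={}
for n,p,z in [("t1",(341,47),.074),("t2",o(360,115),.079),("t3",o(350,262),.074),("t4",o(343,397),.074),
 ("lipT",o(144,13),.034),("lipB",o(148,345),.034),("backT",o(190,13),.037),("backB",o(186,348),.037),
 ("bodyBR",o(401,480),.066),("bodyTR",(364,14),.066),("slotT",o(166,15),.034),("slotB",o(165,345),.034)]:
    P[n]=atz(m,p,z);print(n,np.round(P[n],4))
f=lambda a,b:np.degrees(np.arctan2(*(P[a]-P[b])[:2]))
print(f("t1","t4"),f("lipT","lipB"),f("backT","backB"),f("bodyTR","bodyBR"))
E
```

```text
t1 [0.5571 0.0436 0.074 ]
t2 [0.5519 0.0033 0.079 ]
t3 [ 0.5466 -0.0369  0.074 ]
t4 [ 0.5413 -0.0764  0.074 ]
lipT [0.4966 0.0431 0.034 ]
lipB [ 0.4845 -0.06    0.034 ]
backT [0.5106 0.041  0.037 ]
backB [ 0.4968 -0.0621  0.037 ]
bodyBR [ 0.5584 -0.1069  0.066 ]
bodyTR [0.5799 0.0683 0.066 ]
slotT [0.5032 0.0417 0.034 ]
slotB [ 0.4901 -0.0607  0.034 ]
7.519292986228791 6.69694894481248 7.581433619020736 6.994404926356395
```

Measured from tube rims and rail: rack origin ≈ (0.5343, -0.0147), yaw -7.3°; the rail mouth seen in the picture agrees to within 1 mm. Moving behind tube 1.

Call:
carry_out:
  commands:
    - [40,0,40,0.004]
    - [80,0,80,0.004]
    - [115,0,119,0.004]
    - [115,50,119,0.004]
    - [115,100,119,0.004]
    - [115,130,119,0.004]
    - [115,145,119,0.004]
    - [115,150,119,0.004]

```text
clock: 4.55
tcp_pos: [0.6159, 0.0382, 0.1007]
orientation: [[0.992, 0.004, 0.124], [-0.124, 0.004, 0.992], [0.004, -1.0, 0.004]]
contact_force: [-0.4, 0.2, -0.3]
width: 0.003
```

```bash
cat >> h.py <<'E'
YAW=-7.3;O=np.array([.5343,-.0147,0])
xh=np.array([np.cos(np.radians(YAW)),np.sin(np.radians(YAW)),0]);yh=np.array([-xh[1],xh[0],0])
def rk():
    s=sense();d=np.array(s["tcp_pos"])-O;print("rack-frame tcp mm",np.round([d@xh*1e3,d@yh*1e3,d[2]*1e3],1),"F",np.round(s["contact_force"],1),"t",s["clock"])
def rt(x,y,z): rel(O+xh*x/1e3+yh*y/1e3+np.array([0,0,z/1e3]),YAW)
E
python3 - <<'E'
from h import *
rk();rt(75,60,100);rt(15,60,100)
for n in("scene","top"):
    im=snapshot(n);cv2.imwrite(f"pics/{n}1.png",cv2.resize(im[130:280,190:390,::-1],None,fx=3,fy=3,interpolation=cv2.INTER_CUBIC))
E
```

```text
rack-frame tcp mm [ 74.2  62.9 100.7] F [-0.4  0.2 -0.3] t 4.55
from [0.6159 0.0382 0.1007] ang -7.1 shift [ 0.8  0.7 -2.9] turn deg 0.2 rad 0.0035
from [0.6159 0.0382 0.1007] ang -7.1 shift [-59.2   0.5  -2.7] turn deg 0.2 rad 0.0035
```

View pics/scene1.png

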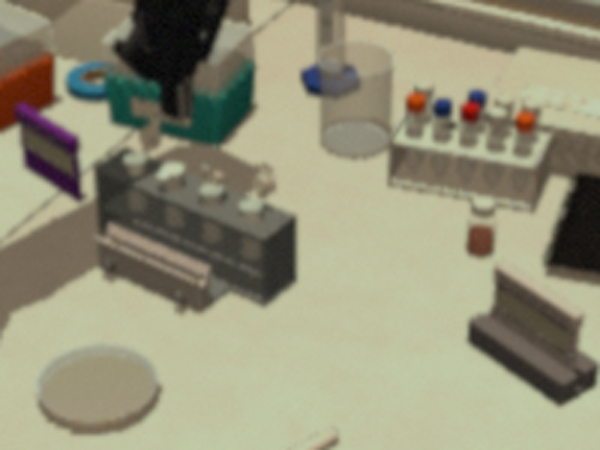

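Call:
carry_out:
  commands:
    - [-12,0,-3,0.004]
    - [-24,0,-3,0.004]
    - [-34,0,-3,0.004]
    - [-44,0,-3,0.004]
    - [-54,0,-3,0.004]
    - [-64,0,-3,0.004]
    - [-70,0,-3,0.004]
    - [-72,0,-3,0.004]

```text
clock: 5.65
tcp_pos: [0.5437, 0.044, 0.101]
orientation: [[0.992, 0.005, 0.128], [-0.128, 0.004, 0.992], [0.004, -1.0, 0.004]]
contact_force: [-0.0, -0.6, 0.6]
width: 0.0
```

```bash
python3 - <<'E'
from h import *
rk();rt(15,60,96)
im=snapshot("scene");cv2.imwrite(f"pics/s2.png",cv2.resize(im[140:240,200:320,::-1],None,fx=5,fy=5,interpolation=cv2.INTER_CUBIC))
E
```

```text
rack-frame tcp mm [  1.9  59.4 101. ] F [-0.  -0.6  0.6] t 5.65
from [0.5437 0.044  0.101 ] ang -7.34 shift [13.1  5.1  0.6] turn deg -0.04 rad -0.0008
```

View pics/s2.png

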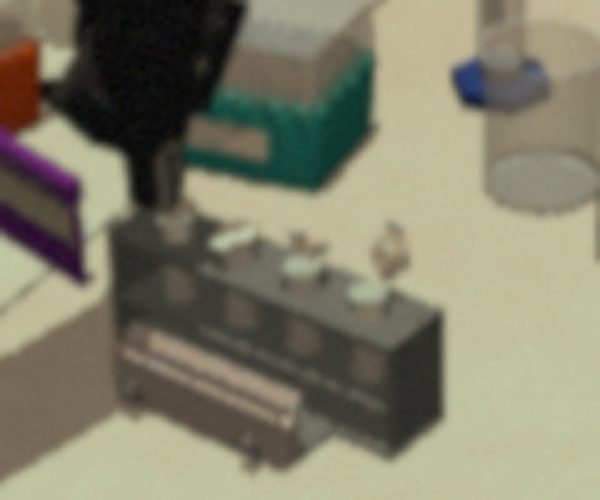

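Call:
carry_out:
  commands:
    - [8,0,0,0]
    - [12,2,0,0]
    - [12,4,0,0]
    - [12,6,0,0]
    - [12,7,0,0]
    - [12,7,0,0]

```text
clock: 6.45
tcp_pos: [0.556, 0.0423, 0.0959]
orientation: [[0.992, 0.005, 0.128], [-0.128, 0.005, 0.992], [0.004, -1.0, 0.006]]
contact_force: [-5.6, 0.9, 18.5]
width: 0.003
```

```bash
python3 - <<'E'
from h import *
rk()
E
```

```text
rack-frame tcp mm [14.3 59.3 95.9] F [-5.6  0.9 18.5] t 6.45
```

Tube 1's cap is at its stop (tip 79 mm, 18 N). Next is the third tube, y=-20.

Call:
carry_out:
  commands:
    - [0,-25,0,0]
    - [0,-45,0,0]
    - [50,-45,-20,0]
    - [60,-45,-60,0]
    - [60,-45,-79,0]
    - [60,-25,-79,0]
    - [60,-8,-79,0]
    - [60,-5,-79,0]
    - [60,-5,-79,0]

```text
clock: 7.58
tcp_pos: [0.6052, -0.0427, 0.1001]
orientation: [[0.992, 0.004, 0.127], [-0.127, 0.005, 0.992], [0.003, -1.0, 0.006]]
contact_force: [0.1, -0.3, 0.6]
width: 0.004
```

```bash
python3 - <<'E'
from h import *
rk();rt(2,-20,101)
E
```

```text
rack-frame tcp mm [ 73.8 -18.7 100.1] F [ 0.1 -0.3  0.6] t 7.575
from [ 0.6052 -0.0427  0.1001] ang -7.28 shift [-71.8  -1.2  -1.2] turn deg 0.02 rad 0.0004
```

Call:
carry_out:
  commands:
    - [-14,-1,-1,0]
    - [-28,-1,-1,0]
    - [-40,-1,-1,0]
    - [-50,-1,-1,0]
    - [-60,-1,-1,0]
    - [-70,-1,-1,0]
    - [-72,-1,-1,0]
    - [-64,-1,-1,0]
    - [-60,1,-1,0]
    - [-60,3,-1,0]
    - [-60,4.5,-1,0]
    - [-60,5,-1,0]

```text
clock: 9.07
tcp_pos: [0.5461, -0.0361, 0.096]
orientation: [[0.992, 0.005, 0.127], [-0.127, 0.006, 0.992], [0.004, -1.0, 0.007]]
contact_force: [-3.7, 0.3, 14.5]
width: -0.001
```

```bash
python3 - <<'E'
from h import *
rk()
E
```

```text
rack-frame tcp mm [ 14.4 -19.7  96. ] F [-3.7  0.3 14.5] t 9.075
```

Same stop height. Now the fourth, y=-60.

Call:
carry_out:
  commands:
    - [0,-25,0,0]
    - [0,-45,0,0]
    - [50,-45,0,0]
    - [60,-45,-20,0]
    - [60,-45,-40,0]
    - [60,-25,-40,0]
    - [60,-8,-40,0]
    - [60,-5,-40,0]
    - [60,-5,-40,0]

```text
clock: 10.2
tcp_pos: [0.6002, -0.0828, 0.1003]
orientation: [[0.992, 0.004, 0.126], [-0.126, 0.006, 0.992], [0.003, -1.0, 0.007]]
contact_force: [0.4, 0.1, -0.4]
width: -0.003
```

```bash
python3 - <<'E'
from h import *
rk();rt(2,-60,101)
E
```

```text
rack-frame tcp mm [ 74.  -59.1 100.3] F [ 0.4  0.1 -0.4] t 10.2
from [ 0.6002 -0.0828  0.1003] ang -7.24 shift [-72.   -0.9  -0.8] turn deg 0.06 rad 0.0011
```

Call:
carry_out:
  commands:
    - [-14,-1,-1,0]
    - [-28,-1,-1,0]
    - [-40,-1,-1,0]
    - [-50,-1,-1,0]
    - [-60,-1,-1,0]
    - [-70,-1,-1,0]
    - [-72,-1,-1,0]
    - [-64,-1,-1,0]
    - [-60,1,-1,0]
    - [-60,3,-1,0]
    - [-60,4.5,-1,0]
    - [-60,5,-1,0]

```text
clock: 11.7
tcp_pos: [0.541, -0.0762, 0.096]
orientation: [[0.992, 0.004, 0.126], [-0.126, 0.007, 0.992], [0.003, -1.0, 0.007]]
contact_force: [-2.2, 0.8, 12.3]
width: -0.004
```

```bash
python3 - <<'E'
from h import *
rk()
E
```

```text
rack-frame tcp mm [ 14.5 -60.2  96. ] F [-2.2  0.8 12.3] t 11.7
```

Now press the second cap as a check (it looks shut but could be slightly ajar).

Call:
carry_out:
  commands:
    - [0,-25,0,0]
    - [0,-30,40,0]
    - [0,-30,80,0]
    - [0,-30,80,0]
    - [0,-15,80,0]
    - [0,-6,80,0]
    - [0,-3,80,0]
    - [0,-1,80,0]
    - [0,0.5,80,0]
    - [0,1,80,0]

```text
clock: 12.95
tcp_pos: [0.5513, 0.0028, 0.0961]
orientation: [[0.992, 0.005, 0.126], [-0.126, 0.007, 0.992], [0.004, -1.0, 0.007]]
contact_force: [-1.7, -0.0, 7.4]
width: 0.004
```

```bash
python3 - <<'E'
from h import *
rk()
E
```

```text
rack-frame tcp mm [14.6 19.5 96.1] F [-1.7 -0.   7.4] t 12.95
```

Call:
carry_out:
  commands:
    - [0,-50,0,0]
    - [0,-100,-40,0]
    - [-20,-140,-70,0]
    - [-20,-150,-90,0]
    - [-20,-150,-90,0]
    - [-20,-150,-90,0]
  grip: 1

```text
clock: 13.7
tcp_pos: [0.5192, -0.0834, 0.2438]
orientation: [[0.992, 0.002, 0.125], [-0.125, 0.007, 0.992], [0.002, -1.0, 0.007]]
contact_force: [-0.1, 0.4, 0.1]
width: 0.997
```

```bash
python3 - <<'E'
from h import *
rk()
m=camera_model("wrist");im=snapshot("wrist");cv2.imwrite("pics/w3.png",im[:,:,::-1]);np.savez("w3",**{k:np.array(v) for k,v in m.items()})
cv2.imwrite("pics/w3c.png",cv2.resize(im[0:200,180:380,::-1],None,fx=3,fy=3,interpolation=cv2.INTER_CUBIC))
im=snapshot("scene");cv2.imwrite(f"pics/s3.png",cv2.resize(im[150:250,210:310,::-1],None,fx=6,fy=6,interpolation=cv2.INTER_CUBIC))
# view of holder from its both sides
H=np.array([.5455,-.314,0])
for a in (-23,157): rel(H+[0,0,.25],a)
E
```

```text
rack-frame tcp mm [ -6.2 -70.1 243.8] F [-0.1  0.4  0.1] t 13.7
from [ 0.5192 -0.0835  0.2438] ang -7.13 shift [  54.8   -7.7 -225.4] turn deg 15.87 rad 0.2769
from [ 0.5192 -0.0835  0.2438] ang -7.13 shift [  54.8   -7.7 -225.4] turn deg -164.13 rad -2.8646
```

View pics/w3c.png

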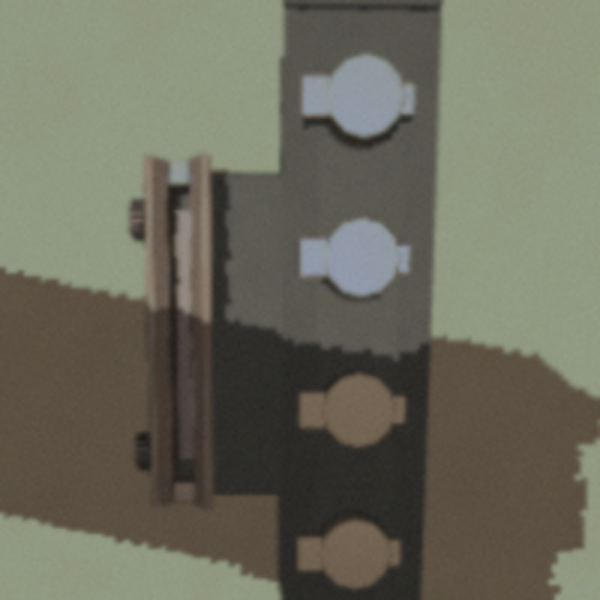

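View pics/s3.png

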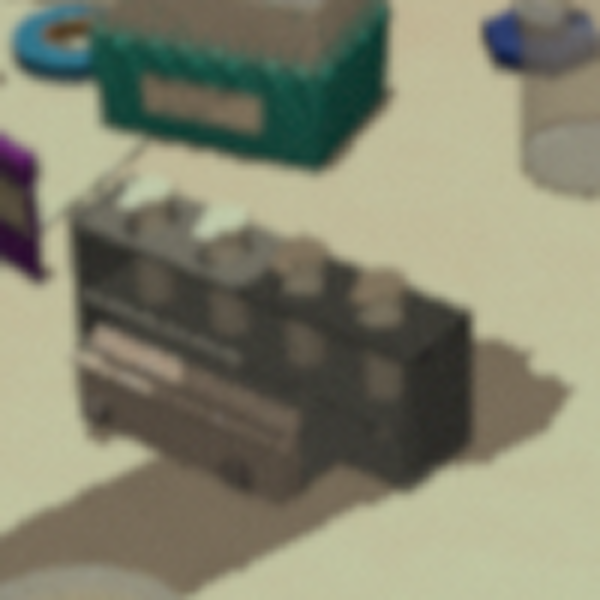

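All four caps are flat with tabs forward. Now which side of the holder carries the label.

```bash
python3 - <<'E'
from h import *
im=cv2.imread("pics/scene0.png")
cv2.imwrite("pics/hc.png",np.hstack([cv2.resize(im[210:270,340:400],None,fx=8,fy=8,interpolation=cv2.INTER_CUBIC),cv2.resize(im[160:200,190:225],(300,480),interpolation=cv2.INTER_CUBIC)]))
H=np.array([.5455,-.314,0])
z=np.array([np.cos(np.radians(67-90)),np.sin(np.radians(67-90)),0]) 
rel(H+[0,0,.2]-.03*z,67)
E
```

```text
from [ 0.5192 -0.0835  0.2438] ang -7.13 shift [  25.8   42.3 -217.6] turn deg -74.13 rad -1.2939
```

View pics/hc.png

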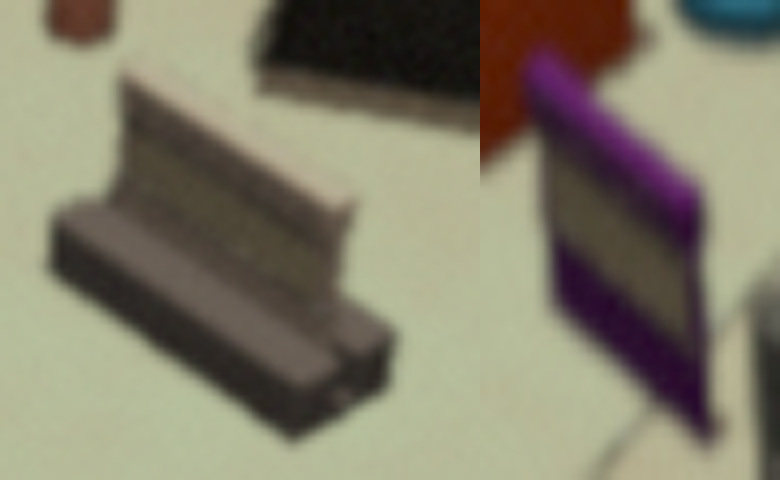

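The robot-facing face shows the paper panel, as on the purple look-alike, so the label already faces -x and no half turn is needed. Close look from above.

Call:
carry_out:
  commands:
    - [7,-5,-60,0.07]
    - [14,-8,-120,0.14]
    - [20,-8,-180,0.2]
    - [30,-8,-230,0.27]
    - [41,-8,-273,0.277]
    - [41,-8,-273,0.277]
    - [41,-8,-273,0.277]

```text
clock: 14.68
tcp_pos: [0.5262, -0.3581, 0.2485]
orientation: [[0.921, -0.0, 0.39], [-0.39, 0.008, 0.921], [-0.003, -1.0, 0.008]]
contact_force: [-1.1, 0.2, 0.0]
width: 0.998
```

```bash
python3 - <<'E'
from h import *
m=camera_model("wrist");im=snapshot("wrist");cv2.imwrite("pics/w4.png",im[:,:,::-1]);np.savez("w4",**{k:np.array(v) for k,v in m.items()})
u=proj(m,[.5455,-.314,.05]);print(u)
x,y=int(u[0]),int(u[1]);x0=max(0,x-100);y0=max(0,y-75);print(x0,y0)
cv2.imwrite("pics/w4c.png",cv2.resize(im[y0:y0+150,x0:x0+200,::-1],None,fx=4,fy=4,interpolation=cv2.INTER_CUBIC))
rel([.5455,-.314,.2],-23)
for q in ["holder","stand"]:
    print(q,[(np.round(d["xyz"],4).tolist(),round(d["confidence"],2)) for d in search_frame("wrist",q)])
E
```

```text
[275.65753858 137.13909599]
175 62
from [ 0.5265 -0.3575  0.2488] ang -22.87 shift [ 0.7 49.2 47.1] turn deg 0.13 rad 0.0022
holder [([0.5471, -0.3096, 0.0701], 0.79)]
stand [([0.5477, -0.3101, 0.0162], 0.85)]
```

View pics/w4c.png

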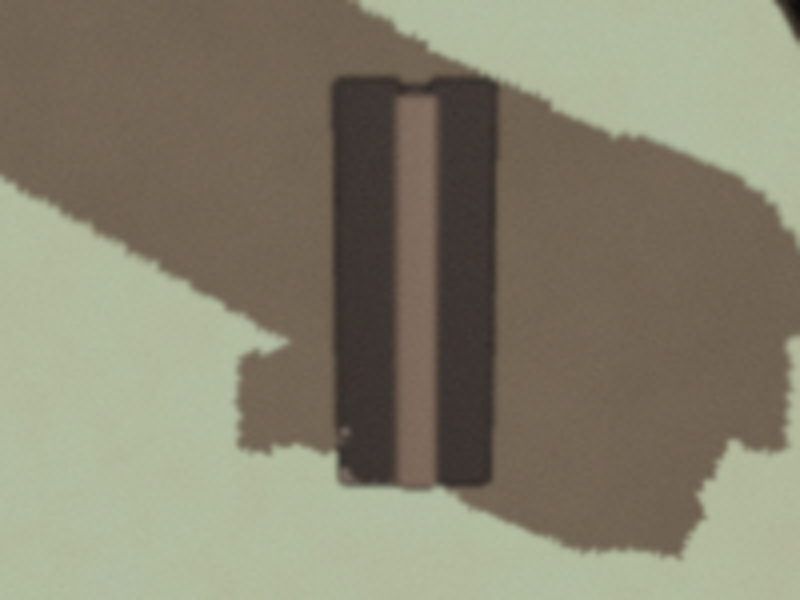

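```bash
python3 - <<'E'
from h import *
m=ld("w4");o=lambda x,y:(175+x/4,62+y/4)
P={}
for n,p,z in [("hT",(417,95),.071),("hB",(415,487),.071),("sTL",(333,80),.022),("sTR",(497,79),.022),("sBL",(340,484),.022),("sBR",(491,485),.022),("bl",(394,290),.071),("br",(438,290),.071)]:
    P[n]=atz(m,o(*p),z);print(n,np.round(P[n],4))
d=P["hT"]-P["hB"];print("len",np.linalg.norm(d),"yaw",-np.degrees(np.arctan2(d[0],d[1])),"mid",(P["hT"]+P["hB"])/2,"bead w",np.linalg.norm(P["br"]-P["bl"]))
d=P["sTL"]+P["sTR"]-P["sBL"]-P["sBR"];print("stand yaw",-np.degrees(np.arctan2(d[0],d[1])),"mid",(P["sTL"]+P["sTR"]+P["sBL"]+P["sBR"])/4,np.linalg.norm(d)/2)
M=(P["hT"]+P["hB"])/2;a=-np.degrees(np.arctan2(*(P["hT"]-P["hB"])[:2]))
rel([M[0],M[1],.066],a)
E
```

```text
hT [ 0.5651 -0.2753  0.071 ]
hB [ 0.5327 -0.3515  0.071 ]
sTL [ 0.5498 -0.2604  0.022 ]
sTR [ 0.5863 -0.2756  0.022 ]
sBL [ 0.512  -0.3518  0.022 ]
sBR [ 0.5477 -0.3671  0.022 ]
bl [ 0.5451 -0.3103  0.071 ]
br [ 0.5538 -0.3139  0.071 ]
len 0.08282056076528015 yaw -23.060578491361046 mid [ 0.54888324 -0.31344393  0.071     ] bead w 0.009432387747746834
stand yaw -22.696985955767033 mid [ 0.54897257 -0.31373719  0.022     ] 0.09906819699802401
from [ 0.5266 -0.3575  0.2495] ang -22.85 shift [  3.7 183.9  47.8] turn deg 0.21 rad 0.0037
```

Holder measured 83 mm long and 9.4 mm across the bead, as it should be (84, 10). Mid (0.5489, -0.3134), yaw -23°. Descend and grip.

Call:
carry_out:
  commands:
    - [4,40,48,0.004]
    - [4,90,48,0.004]
    - [4,130,48,0.004]
    - [4,160,48,0.004]
    - [4,178,48,0.004]
    - [4,187,48,0.004]
    - [4,188,48,0.004]

```text
clock: 15.7
tcp_pos: [0.5496, -0.3133, 0.0622]
orientation: [[0.92, 0.002, 0.392], [-0.392, 0.008, 0.92], [-0.001, -1.0, 0.008]]
contact_force: [-0.5, -0.2, 0.6]
width: 1.003
```

```bash
python3 - <<'E'
from h import *
print(sense()["contact_force"])
rel([.5489,-.3134,.0615],-23)
m=camera_model("wrist");im=snapshot("wrist");cv2.imwrite("pics/w5.png",im[:,:,::-1])
E
```

```text
[-0.49866612 -0.20536179  0.59827049]
from [ 0.5496 -0.3133  0.0622] ang -23.07 shift [-0.6  0.7 -0.3] turn deg -0.07 rad -0.0011
```

View pics/w5.png

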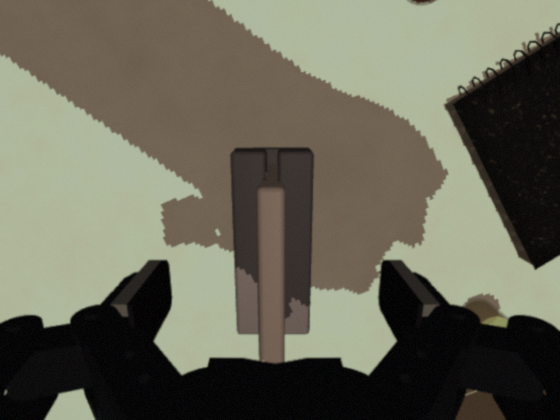

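Call:
carry_out:
  commands:
    - [-1,0.5,0,0]
    - [-1,0.5,0,0]
    - [-1,0.5,0,0]
    - [-1,0.5,0,0]
    - [-1,0.5,0,0]
    - [-1,0.5,0,0]
    - [-1,0.5,0,0]
    - [-1,0.5,0,0]
  grip: -1

```text
clock: 16.75
tcp_pos: [0.549, -0.3133, 0.0623]
orientation: [[0.92, 0.003, 0.392], [-0.392, 0.007, 0.92], [0.0, -1.0, 0.008]]
contact_force: [-0.4, -0.7, 3.9]
width: 0.102
```

Call:
carry_out:
  commands:
    - [0,-5,0,0]
    - [0,-15,0,0]
    - [0,-40,0,0]
    - [0,-70,0,0]
    - [0,-100,0,0]
    - [0,-100,0,0]
    - [0,-100,0,0]

```text
clock: 17.62
tcp_pos: [0.5484, -0.3135, 0.1619]
orientation: [[0.92, 0.003, 0.392], [-0.392, 0.008, 0.92], [-0.001, -1.0, 0.008]]
contact_force: [0.6, 0.3, -2.0]
width: 0.103
```

```bash
python3 - <<'E'
from h import *
rt(-38,0,150)
m=camera_model("wrist");im=snapshot("wrist");cv2.imwrite("pics/w6.png",im[:,:,::-1])
im=snapshot("scene");cv2.imwrite(f"pics/s6.png",cv2.resize(im[130:280,280:440,::-1],None,fx=4,fy=4,interpolation=cv2.INTER_CUBIC))
E
```

```text
from [ 0.5484 -0.3135  0.1619] ang -23.06 shift [-166.6   14.2  259. ] turn deg -15.76 rad -0.2751
```

View pics/w6.png

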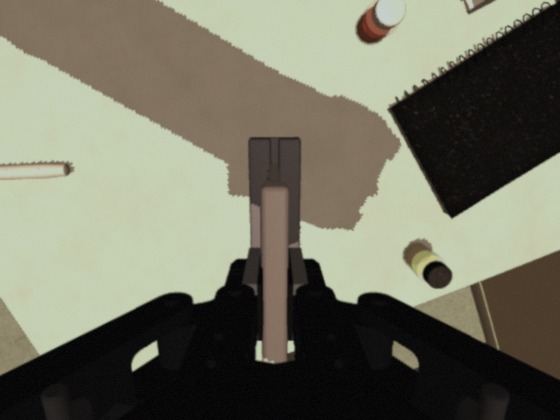

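View pics/s6.png

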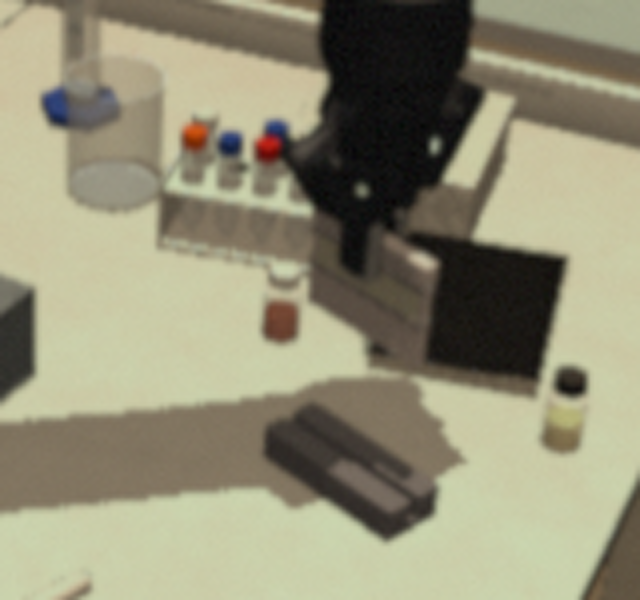

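Holder is held, label towards the robot. Its underside is 56 mm below the TCP, so home is at TCP z ≈ 65 mm. Carry it over the rail.

Call:
carry_out:
  commands:
    - [-30,-5,45,-0.05]
    - [-60,-5,90,-0.1]
    - [-90,-5,135,-0.15]
    - [-120,-5,180,-0.2]
    - [-145,-5,225,-0.25]
    - [-167,-5,259,-0.275]
    - [-167,-5,259,-0.275]
    - [-167,-5,259,-0.275]

```text
clock: 18.73
tcp_pos: [0.4957, -0.0104, 0.1682]
orientation: [[0.992, 0.001, 0.128], [-0.128, 0.007, 0.992], [-0.0, -1.0, 0.007]]
contact_force: [-0.1, 0.4, 0.3]
width: 0.106
```

```bash
python3 - <<'E'
from h import *
rk();rt(-38,0,105)
m=camera_model("wrist");im=snapshot("wrist");cv2.imwrite("pics/w7.png",im[:,:,::-1]);np.savez("w7",**{k:np.array(v) for k,v in m.items()})
E
```

```text
rack-frame tcp mm [-38.8  -0.6 168.2] F [-0.1  0.4  0.3] t 18.725
from [ 0.4957 -0.0104  0.1682] ang -7.34 shift [ 0.8 63.2  0.2] turn deg -0.04 rad -0.0006
```

View pics/w7.png

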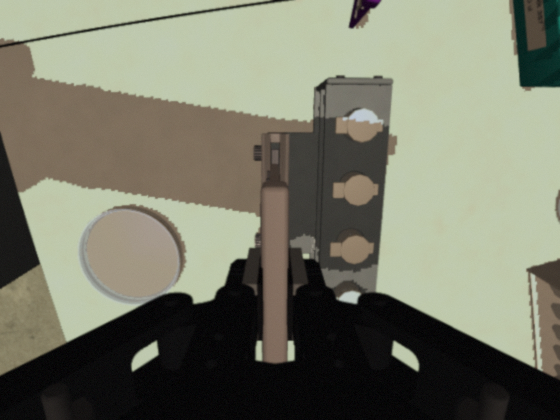

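Call:
carry_out:
  commands:
    - [1,30,0,0]
    - [1,55,0,0]
    - [1,65,0,0]
    - [1,68,0,0]
    - [1,68,0,0]

```text
clock: 19.4
tcp_pos: [0.4973, -0.0111, 0.1008]
orientation: [[0.992, 0.002, 0.13], [-0.13, 0.007, 0.992], [0.001, -1.0, 0.007]]
contact_force: [0.8, 0.3, -0.0]
width: 0.107
```

```bash
python3 - <<'E'
from h import *
rk()
m=camera_model("wrist");im=snapshot("wrist");cv2.imwrite("pics/w8.png",cv2.resize(im[90:290,190:390,::-1],None,fx=3,fy=3,interpolation=cv2.INTER_CUBIC))
np.savez("w8",**{k:np.array(v) for k,v in m.items()})
f=lambda x,y,z:np.round((proj(m,O+xh*x/1e3+yh*y/1e3+[0,0,z/1e3])-[190,90])*3)
print("slot centre y48 z34:",f(-38,48,34),"walls straight",f(-41.5,46,27),f(-34.5,46,27),"holder bottom end",f(-38.0,42,44))
im=snapshot("scene");cv2.imwrite(f"pics/s8.png",cv2.resize(im[150:250,190:310,::-1],None,fx=6,fy=6,interpolation=cv2.INTER_CUBIC))
E
```

```text
rack-frame tcp mm [-37.1  -1.1 100.8] F [ 0.8  0.3 -0. ] t 19.4
slot centre y48 z34: [245. 172.] walls straight [227. 180.] [264. 179.] holder bottom end [244. 211.]
```

View pics/w8.png

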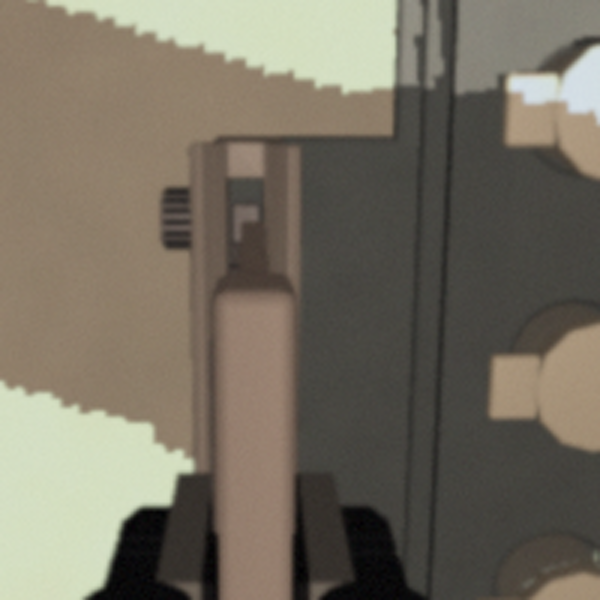

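View pics/s8.png

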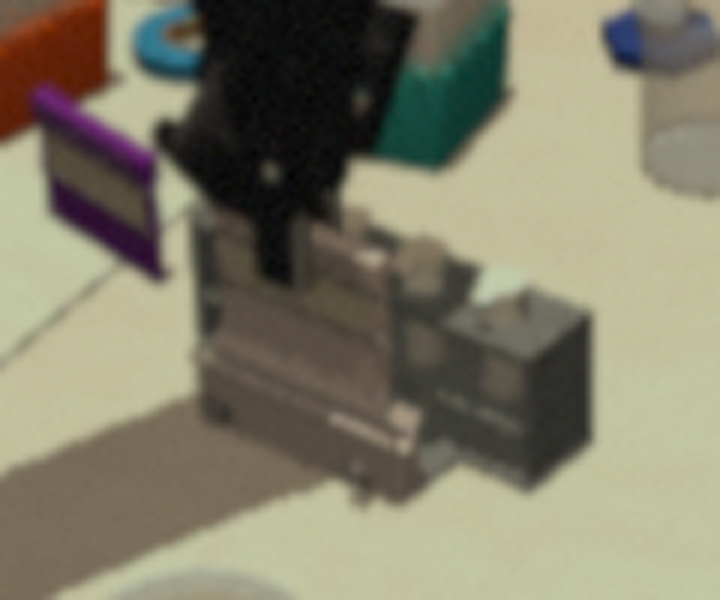

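Slot walls appear at columns 229 and 263, where predicted. The plate sits about 1 mm to +x, so correct by -1 and lower to just above the strip.

Call:
carry_out:
  commands:
    - [-1,4,1,0]
    - [-1,8,1,0]
    - [-1,12,1,0]
    - [-1,16,1,0]
    - [-1,20,1,0]
    - [-1,23,1,0]
    - [-1,26,1,0]
    - [-1,26,1,0]

```text
clock: 20.5
tcp_pos: [0.4965, -0.0094, 0.0748]
orientation: [[0.992, 0.002, 0.129], [-0.129, 0.007, 0.992], [0.001, -1.0, 0.008]]
contact_force: [0.6, -0.1, -0.3]
width: 0.104
```

```bash
python3 - <<'E'
from h import *
rk();print(sense()["torque"])
E
```

```text
rack-frame tcp mm [-38.1   0.4  74.8] F [ 0.6 -0.1 -0.3] t 20.5
[-0.03741668  0.0364837   0.02162543]
```

In the slot without contact. Now press: first touch is expected at TCP z ≈ 71, the stop at ≈ 65.

Call:
carry_out:
  commands:
    - [0,2,0,0]
    - [0,4,0,0]
    - [0,5,0,0]
    - [0,6,0,0]
    - [0,7,0,0]
    - [0,7,0,0]

```text
clock: 21.25
tcp_pos: [0.4967, -0.0094, 0.068]
orientation: [[0.992, 0.002, 0.129], [-0.129, 0.008, 0.992], [0.001, -1.0, 0.008]]
contact_force: [-1.3, -0.1, 5.3]
width: 0.105
```

```bash
python3 - <<'E'
from h import *
rk();print(sense()["torque"])
E
```

```text
rack-frame tcp mm [-37.9   0.4  68. ] F [-1.3 -0.1  5.3] t 21.25
[-0.02032482  0.22371479  0.01056549]
```

Force 5.3 N at 3.3 mm depth matches the spring exactly. Continue to the stop.

Call:
carry_out:
  commands:
    - [0,1,0,0]
    - [0,2,0,0]
    - [0,3,0,0]
    - [0,3.5,0,0]
    - [0,4,0,0]
    - [0,4,0,0]
    - [0,4,0,0]

```text
clock: 22.12
tcp_pos: [0.4972, -0.0095, 0.0651]
orientation: [[0.992, 0.003, 0.129], [-0.13, 0.009, 0.992], [0.002, -1.0, 0.009]]
contact_force: [-4.5, -0.5, 16.7]
width: 0.102
```

```bash
python3 - <<'E'
from h import *
rk();print(sense()["torque"])
E
```

```text
rack-frame tcp mm [-37.5   0.5  65.1] F [-4.5 -0.5 16.7] t 22.125
[0.00623062 0.9007959  0.02290195]
```

Call:
carry_out:
  commands:
    - [0,1.5,0,0]
    - [0,2,0,0]
    - [0,2,0,0]
    - [0,2,0,0]

```text
clock: 22.62
tcp_pos: [0.4977, -0.0096, 0.065]
orientation: [[0.992, 0.004, 0.13], [-0.13, 0.01, 0.991], [0.003, -1.0, 0.011]]
contact_force: [-7.2, -0.4, 25.3]
width: 0.103
```

```bash
python3 - <<'E'
from h import *
rk();
m=camera_model("wrist");im=snapshot("wrist");cv2.imwrite("pics/w9.png",im[:,:,::-1]);np.savez("w9",**{k:np.array(v) for k,v in m.items()})
im=snapshot("scene");cv2.imwrite(f"pics/s9.png",cv2.resize(im[150:250,190:310,::-1],None,fx=6,fy=6,interpolation=cv2.INTER_CUBIC))
rk()
s=camera_model("scene")
f=lambda x,y,z:np.round((proj(s,O+xh*x/1e3+yh*y/1e3+[0,0,z/1e3])-[190,150])*6)
print("expected bead top front corners",f(-43,-42,74),f(-43,42,74))
E
```

```text
rack-frame tcp mm [-37.    0.4  65. ] F [-7.2 -0.4 25.3] t 22.625
rack-frame tcp mm [-37.    0.5  65. ] F [-5.4 -0.6 24.8] t 22.725
expected bead top front corners [367. 340.] [203. 271.]
```

View pics/w9.png

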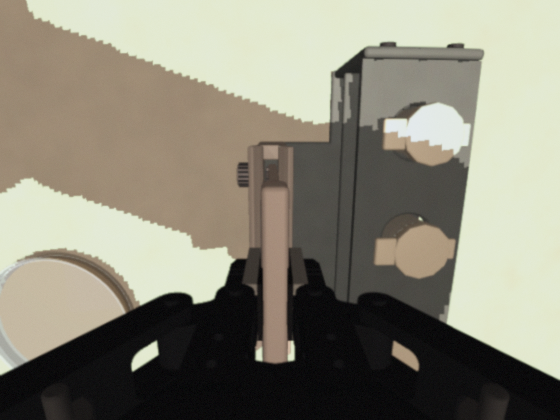

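View pics/s9.png

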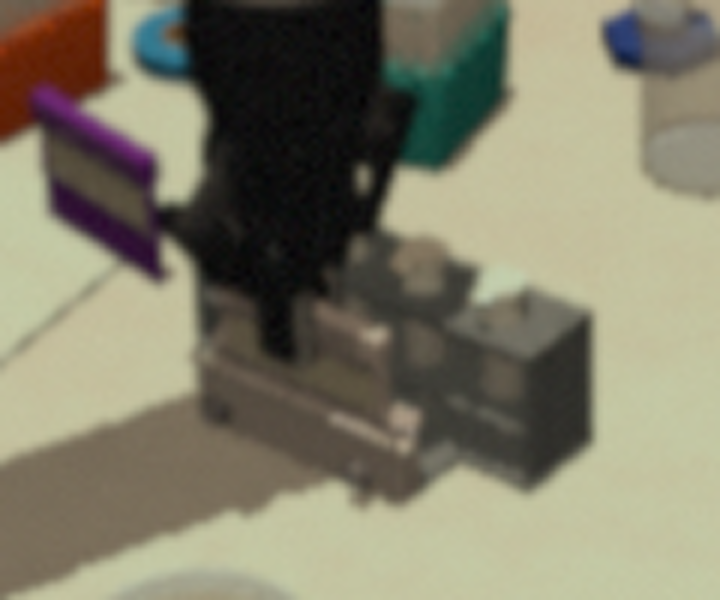

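The force rose from 17 to 25 N while the TCP moved only 0.1 mm, so it is on the hard stop. The picture shows the holder behind the lip with the label panel outwards (scene crop 300,350). Handing in.

```bash
python3 - <<'E'
from h import *
print(close_job());rk()
E
```

```text
the job is handed in; nothing more can be done
None
the job is handed in; nothing more can be done
```

The rack is ready. All four caps are shut, and the white label holder is seated in the rail with the gripper still pressing it down. I handed the job in just after the 22.7 s mark.

**Caps:** I folded over and pressed the three open caps (y = +60, -20, -60 mm). I also pressed the fourth (y = +20 mm), which already looked shut. Each press stopped with the fingertip at about 79 mm, the height of a shut cap, at 7 to 18 N. The wrist picture afterwards showed all four flat.

**Holder:** I took the white one from the stand, not the purple look-alike. The label faces outwards, towards the robot's side.
- **Spring contact:** partway down, the spring force matched the strip (5.3 N at 3.3 mm).
- **Fully home:** at the bottom, going from 17 to 25 N moved it only 0.1 mm, so it is on the hard stop.

**Small disagreements:**
- **Tilt:** at the final push the tool leans about 0.6° and carries a side force of 5 to 7 N.
- **Scene camera:** the bead's corner shows about 3 pixels from where I expected it, roughly the calibration error.

I did not touch the vials, beaker or petri dish.

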